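Start a water-resistance test on a watch

TASK

Test the watch on the casing pad for tightness: set it down, dial up and centred, on the small round rest in the tester's chamber, and gently swing the clear hood fully shut over it. Then wake the tester with the white key, choose the pressure programme with the blue key and start the test with the green key, pressing each one fully in and letting it come out again before the next. Press no key while the hood is open, leave the yellow and red keys alone, and do not disturb the other things on the bench.

Things in the scene. Friction and masses are not known exactly. Their poses are not given: they have to be found in the camera images.
- watch_center (a point): Centre (half-way up) of the watch head: steel, no strap, round case 42 mm across, 12 mm thick, 70 g, dark blue dial up (+z out of the dial). Two lugs at each end of its x axis, 50 mm over all, with a gap of 21 mm between the pair; crown sticks out 4.5 mm at +y. At the start it lies near the middle of the casing pad, underside 28 mm above the bench.
- pad: Round tan casing pad (firm, fixed to the bench), 76 mm across, 28 mm high, flat on top; origin at the centre of its underside. It stands to the left or to the right of the tester.
- tester: Dry water-resistance tester: grey-blue bench instrument 260 mm deep (x), 250 mm wide (y), fixed; origin at the centre of its underside, +x to its back, +y to its left as seen from the robot. Rear deck 92 mm high; the dark key panel in front of it (x -130 to -53 mm) slopes from 79 to 90 mm. Display at the right of the deck, up to 103 mm high.
- rest (a point): Middle of the top of the watch rest in the chamber: black rubber disc 34 mm across, 110 mm above the bench, 14 mm above the round aluminium chamber plate; z up, at x = 30, y = 30 mm of the tester. The open hood stands up behind it, hinge line 80 mm behind the rest's middle (tester +x): keep a wide gripper's long side along the tester's y here.
- hood (a joint): Angle of the hood in rad: 0 fully shut, growing as its front is lifted up and back; at the start it stands open at 1.6 to 1.75, stop at 1.8. A stiff hinge (0.32 N m) holds it wherever it is left: it does not fall shut and must be moved all the way.
- hood_hinge (a point): Point on the hood's hinge axis, in the middle of its width, 98 mm above the bench; the axis runs along the tester's y. Its axes turn with the hood: its x axis points from the front of the hood to the hinge, its z axis out of the hood's outer (top) side.
- hood_handle (a point): Middle of the outer face (upper when shut) of the black handle tab at the hood's front edge, 152 mm from the hinge axis along the hood's -x, 10 mm along its +z; moves with the hood. Tab 26 (x) x 46 (y) x 8 mm. Hood open: topmost part, outer face to the back; shut: over the deck, outer face 108 mm above the bench. Hood: clear dome 112 mm across, 48 mm high, in a metal rim 124 mm across; 300 g.
- top_white (a point): Middle of the top of the white key, the wake key; first from the left of the row of five, 40 mm from its neighbour. The cap is 16 mm deep (x) by 20 mm wide (y), stands 9 mm proud of the dark key panel and goes in along its own -z axis (square to the panel, which rises 8 degrees away from the robot). The point moves with the key.
- top_blue (a point): Middle of the top of the blue key, the pressure-programme key; second from the left, 40 mm from its neighbours. The cap is 16 mm deep (x) by 20 mm wide (y), stands 9 mm proud of the dark key panel and goes in along its own -z axis (square to the panel, which rises 8 degrees away from the robot). The point moves with the key.
- top_yellow (a point): Middle of the top of the yellow key, the vacuum-programme key, not wanted here; in the middle, 40 mm from its neighbours. The cap is 16 mm deep (x) by 20 mm wide (y), stands 9 mm proud of the dark key panel and goes in along its own -z axis (square to the panel, which rises 8 degrees away from the robot). The point moves with the key.
- top_red (a point): Middle of the top of the red key, the stop key, not wanted here; fourth from the left, 40 mm from its neighbours. The cap is 16 mm deep (x) by 20 mm wide (y), stands 9 mm proud of the dark key panel and goes in along its own -z axis (square to the panel, which rises 8 degrees away from the robot). The point moves with the key.
- top_green (a point): Middle of the top of the green key, the start key; last, at the right, 40 mm from its neighbour. The cap is 16 mm deep (x) by 20 mm wide (y), stands 9 mm proud of the dark key panel and goes in along its own -z axis (square to the panel, which rises 8 degrees away from the robot). The point moves with the key.
- key_white (a joint): Travel of the white spring key in m: 0 when out, 0.005 fully in; starts to move at 1.5 N, is fully in at 4.5 N and springs back when let go.
- key_blue (a joint): Travel of the blue spring key in m: 0 when out, 0.005 fully in; starts to move at 1.5 N, is fully in at 4.5 N and springs back when let go.
- key_yellow (a joint): Travel of the yellow spring key in m: 0 when out, 0.005 fully in; starts to move at 1.5 N, is fully in at 4.5 N and springs back when let go.
- key_red (a joint): Travel of the red spring key in m: 0 when out, 0.005 fully in; starts to move at 1.5 N, is fully in at 4.5 N and springs back when let go.
- key_green (a joint): Travel of the green spring key in m: 0 when out, 0.005 fully in; starts to move at 1.5 N, is fully in at 4.5 N and springs back when let go.
- parts_tray: White plastic tray of six compartments with tiny parts, 90 x 130 x 22 mm, loose; origin at the centre of its underside. On the other side of the tester from the pad. Leave it.
- bottle: White glue bottle with a red pointed cap, 42 mm across, 130 mm high, loose; origin at the centre of its underside. At the left, level with the back of the tester. Leave it.
- tweezers: Dark steel tweezers lying at the right, level with the back of the tester, 130 mm long, 5 mm high, loose; origin near mid-length on the underside. Leave them.

How it is judged:
By the outcome, as a careful person would: the job done as asked, in the order asked, and still so for the second after the job is handed in, with the robot touching nothing.
It also fails if it takes over 64 s, if anything falls off the work surface, if the arm or the gripper's body presses on something with over 40 N, if the wrist force passes 120 N, or if a joint passes its speed limit or range.

ROBOT

A 6-joint arm with a two-finger parallel gripper is mounted at the origin on the work surface. World frame = base frame: x ahead of the robot, y to its left, z up, the work surface at z = 0. Lengths are in m, angles in rad, forces in N, time in s.
With the tool pointing down it reaches from about 0.35 to 0.85 m from the base axis. Payload 8.1 kg.
Tool frame: the origin (TCP) lies at the very end of the fingers, on their centre line; the grasp point (between the pads) lies 19 mm behind it; z points along the fingers, y is the line along which they close (so a half turn about z gives the same grasp; the last joint's range is limited). The gripper opens to 93 mm and grips with 3 to 60 N. Pads are 15 mm wide; open, the fingers measure 128 mm over their backs; the gripper's body (75 mm by 188 mm) begins 65 mm behind the grasp point.
Start: joints at [-1.391, 0.13, 1.488, -0, 1.523, -0.085], TCP at [0.157, -0.579, 0.219] pointing down, gripper open.
Joint ranges: [-2.96, 2.96], [-0.89, 2.26], [0.02, 2.5], [-1.34, 4.48], [0, 2.73], [-2.66, 2.66]. Speed limits (rad/s): [2.39, 2.39, 2.79, 3.14, 3.14, 3.14].

INTERFACE

Orientations are given as a 3x3 rotation matrix whose columns are the frame's x, y, z axes.
In Python, from bench import ctrl gives the robot as it stands. The module is installed in compiled form; this text tells all that it offers.
- The arm moves only by the tool jog_arm, never from a script. Its argument "motion" is text: rows parted by semicolons, each of 5 numbers parted by spaces: the opening in per cent of the stroke, from 0 (shut) to 100 (fully open), then the shift along the tool's x, y, z in m, then the turn about the tool's z in rad. A call has exactly 5 rows; each row is the pose to reach, as a shift and turn from the pose commanded when the call began, along the tool's axes at that moment; what a row does not reach only later rows make up. A row lasts 1/8 s, in which the tool goes at most 62.5 mm and 10.7 degrees, less where a joint would pass 70% of its speed; a pose out of reach is approached as far as the arm can. A call with a gripper value outside its range is refused whole. The fingers move at their own pace and stop on an object; "newtons" is the grip in N (left out, the last holds). Time passes only in rows, so rows that repeat a pose let the fingers close, or fill a call up. It gives the time, the measured TCP pose, the force, the opening and the grip force at its end, in the units of the state.
- ctrl.get_obs(): the state, without advancing time (a new reading comes with each control period).
- ctrl.camera(name): name is "side" or "top"; returns a dict with "image" (480x640x3 uint8, red, green, blue), "mtx" (3x3 intrinsics, pixels), "k1" (the pictures are not rectified: a ray, as slopes to the right and down, at radius r is drawn at 1 + k1 r^2 times it, then the intrinsics apply), "T" (4x4, takes a point from camera to world coordinates). Camera axes: x right, y down, z forward; pixel columns grow to the right and rows downward; lengths in m; the calibration is good to about 2 mm. A picture is of the moment at which its call begins. There is no depth.
- ctrl.finish_job(): hands the job in; it is judged then, once.
The state is a dict: "clock": time; "joint_pos": joint angles; "qd": joint speeds; "tau": joint torques, N m; "tool_pos": TCP position; "tool_rot": TCP orientation; "wrist_force": force on the tool from outside, world axes, zero at the start; "wrist_torque": the same for the moment, N m; "finger_gap": opening from 0.0 (shut) to 1.0 (fully open); "gripper_force": force on a finger pad.
Only numpy, scipy, OpenCV 4.12 (cv2) and the standard library are available. Lean on these libraries where they do the work, as an engineer would, in place of code of your own. Each camera call takes 0.05 s, during which the arm holds its last target. There are 200 camera calls.

## Working session

There is one attempt and no reset: what is moved stays moved. The work goes in short steps, Python scripts to look and compute and a tool call to move; the robot and the scene stay as the last step left them, time stands still between calls to the robot, and variables do not carry over. Pictures are saved under pics/ and viewed, at most 10 in all, crops included, and the job is handed in when it is done.

Besides the shell and the picture viewer there is one more tool, called as name(argument=value, ...), one argument or row to a line, values as JSON. jog_arm: Moves the arm, as the interface text tells. Its arguments: {"type":"object","properties":{"motion":{"type":"string"},"newtons":{"type":"number"}},"required":["motion"]}

```bash
mkdir -p pics
python3 - <<'E'
from bench import ctrl
import cv2,numpy as np
for n in("top","side"):
    c=ctrl.camera(n); cv2.imwrite(f"pics/{n}0.png",c["image"][:,:,::-1]); print(n,c["mtx"].tolist(),c["k1"],np.round(c["T"],4).tolist())
o=ctrl.get_obs(); print(o)
E
```

```text
top [[479.4865316099845, 0.0, 316.62571430490476], [0.0, 479.4865316099845, 239.527927686723], [0.0, 0.0, 1.0]] -0.05884106624797334 [[0.0087, -0.9897, 0.1427, 0.4549], [-0.9998, -0.0108, -0.0136, 0.0056], [0.015, -0.1425, -0.9897, 1.0187], [0.0, 0.0, 0.0, 1.0]]
side [[520.2690288028776, 0.0, 312.4633655396002], [0.0, 520.2690288028776, 250.40435363408304], [0.0, 0.0, 1.0]] -0.07528137943619455 [[-0.797, -0.3304, 0.5057, 0.0301], [-0.6037, 0.4626, -0.6493, 0.6925], [-0.0194, -0.8227, -0.5681, 0.7156], [0.0, 0.0, 0.0, 1.0]]
{'clock': 0.1, 'joint_pos': array([-1.39144674e+00,  1.31086972e-01,  1.48917637e+00,  2.95456516e-06,
        1.52301448e+00, -8.54150286e-02]), 'qd': array([ 0.00090384, -0.00247392, -0.00248617,  0.00136254, -0.00091077,
       -0.00035952]), 'tau': array([ 2.47694647e-03, -5.61340034e+01, -4.93098164e+01,  7.71067897e-02,
        2.90644518e-02, -4.21756079e-05]), 'tool_pos': array([ 0.15692962, -0.57857253,  0.21768827]), 'tool_rot': array([[ 9.65154182e-01,  2.61681707e-01, -2.97713457e-04],
       [ 2.61681835e-01, -9.65152768e-01,  1.65866872e-03],
       [ 1.46704295e-04, -1.67877726e-03, -9.99998580e-01]]), 'wrist_force': array([-0.06933539,  0.95396936,  0.37032789]), 'wrist_torque': array([-0.05265877,  0.01998928, -0.01980877]), 'gripper_force': 0.0, 'finger_gap': 1.0024439611701577}
```

View pics/top0.png

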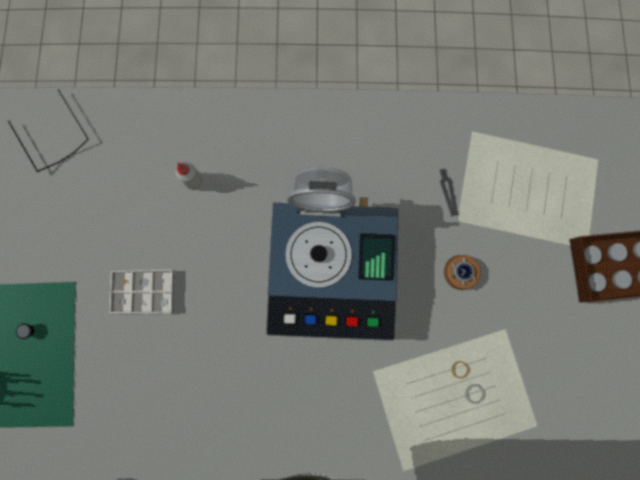

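View pics/side0.png

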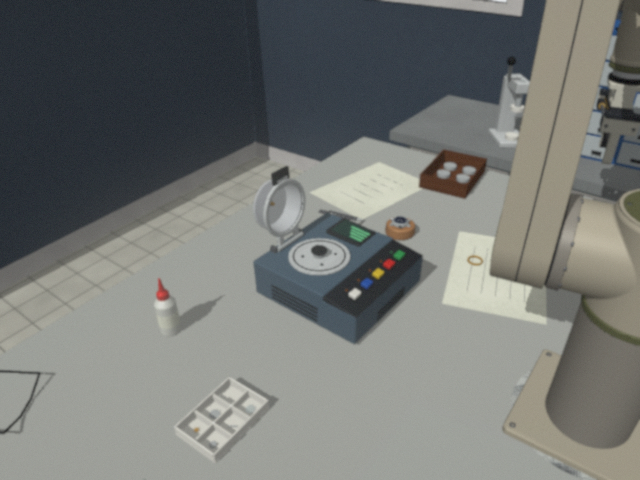

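The top view shows the tester in the centre, with the rest near (319,253), the keys on row ~320 (white 289, blue 310, yellow 331, red 352, green 373), and the watch on its pad at (463,271). The side view shows the hood standing open behind the chamber.

```bash
cat > h.py <<'E'
from bench import ctrl
import cv2,numpy as np
np.set_printoptions(precision=4,suppress=True)
def ray(c,u,v):
    K=c["mtx"]; d=np.array([(u-K[0,2])/K[0,0],(v-K[1,2])/K[1,1]]); p=d.copy()
    for _ in range(20): p=d/(1+c["k1"]*(p@p))
    return c["T"][:3,:3]@np.r_[p,1]
def at(c,u,v,z):
    r=ray(c,u,v); o=c["T"][:3,3]; return o+r*(z-o[2])/r[2]
def proj(c,P):
    q=c["T"][:3,:3].T@(np.asarray(P)-c["T"][:3,3]); s=q[:2]/q[2]; s=s*(1+c["k1"]*(s@s)); K=c["mtx"]
    return np.array([K[0,0]*s[0]+K[0,2],K[1,1]*s[1]+K[1,2]])
def tri(c1,p1,c2,p2):
    a,b=ray(c1,*p1),ray(c2,*p2); A=[];B=[]
    M=np.zeros((3,3));v=np.zeros(3)
    for c,r in((c1,a),(c2,b)):
        r=r/np.linalg.norm(r);Q=np.eye(3)-np.outer(r,r);M+=Q;v+=Q@c["T"][:3,3]
    return np.linalg.solve(M,v)
def cen(im,u0,v0,u1,v1,f):
    s=im[v0:v1,u0:u1].astype(float); w=f(s); ys,xs=np.nonzero(w); return xs.mean()+u0,ys.mean()+v0,len(xs)
E
python3 - <<'E'
from h import *
c=ctrl.camera("top"); s=ctrl.camera("side"); im=c["image"]
R,G,B=0,1,2
m={"white":lambda s:s.min(2)>130,"blue":lambda s:(s[...,2]>s[...,0]+60),"yellow":lambda s:(s[...,0]>s[...,2]+70)&(s[...,1]>s[...,2]+60),"red":lambda s:(s[...,0]>s[...,1]+80),"green":lambda s:(s[...,1]>s[...,0]+50)}
for n,u in zip(m,(289,310,331,352,373)):
    x=cen(im,u-10,312,u+11,330,m[n]); print(n,x,at(c,*x[:2],.0935))
x=cen(im,305,240,334,266,lambda s:s.max(2)<60); print("rest",x,at(c,*x[:2],.11))
x=cen(im,440,250,486,292,lambda s:(s[...,0]>s[...,2]+40)); print("padtan",x,at(c,*x[:2],.028))
x=cen(im,450,257,478,285,lambda s:(s[...,2]>s[...,0]+15)&(s.max(2)<110)); print("dial",x,at(c,*x[:2],.04))
a=cv2.resize(im[240:300,430:495],None,fx=9,fy=9,interpolation=cv2.INTER_CUBIC)
b=cv2.resize(s["image"][195:255,370:435],None,fx=6,fy=6,interpolation=cv2.INTER_CUBIC)
o=np.zeros((540,800,3),np.uint8); o[:,:585]=a[:540,:585]; o[:360,585:]=b[:360,80:295]
cv2.imwrite("pics/w.png",o[:,:,::-1])
E
```

```text
white (np.float64(289.056338028169), np.float64(318.4507042253521), 71) [0.4358 0.0441 0.0935]
blue (np.float64(310.0520833333333), np.float64(319.0416666666667), 96) [0.435  0.0041 0.0935]
yellow (np.float64(330.7169811320755), np.float64(320.22641509433964), 106) [ 0.4331 -0.0354  0.0935]
red (np.float64(351.7340425531915), np.float64(320.968085106383), 94) [ 0.432  -0.0755  0.0935]
green (np.float64(372.3723404255319), np.float64(321.90425531914894), 94) [ 0.4305 -0.115   0.0935]
rest (np.float64(318.6060606060606), np.float64(253.14141414141415), 198) [ 0.5598 -0.0109  0.11  ]
padtan (np.float64(460.9468503937008), np.float64(272.1633858267717), 508) [ 0.5322 -0.3101  0.028 ]
dial (np.float64(464.1932773109244), np.float64(270.96638655462186), 119) [ 0.5338 -0.3131  0.04  ]
```

View pics/w.png

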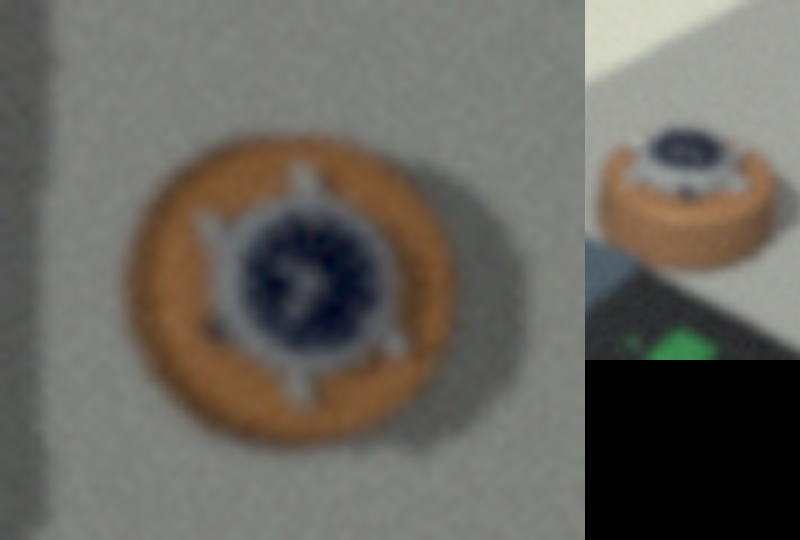

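The crop shows the dial centre at about (464,271) px, lug pairs at upper left and lower right, and the dark crown at lower left, so the watch is turned about 29°. I'll check this against the side view and the lug points.

Run:
```python
from h import *
c=ctrl.camera("top"); s=ctrl.camera("side")
x=cen(s["image"],388,208,414,232,lambda q:(q[...,2]>q[...,0]+12)&(q.max(2)<110)); print("side dial",x,at(s,*x[:2],.04)); print(tri(c,(464.2,271),s,x[:2]))
P=[at(c,430+u/9-.45,240+v/9-.45,.032)[:2] for u,v in((303,178),(208,222),(395,345),(300,390))]
print(P); d=(P[0]+P[1]-P[2]-P[3])/2; print("len",np.linalg.norm(d),"yaw",np.degrees(np.arctan2(d[1],d[0])),"mid",sum(P)/4)
w=P[1]-P[0]+P[3]-P[2];print("yaw from y",np.degrees(np.arctan2(-w[0],w[1])))
r=cen(s["image"],306,240,332,256,lambda q:q.max(2)<60);print("side rest",r,at(s,*r[:2],.11),tri(c,(318.6,253.14),s,r[:2]))
i=s["image"][160:190,265:295]; h=cen(s["image"],265,160,295,190,lambda q:q.max(2)<45); t=cen(c["image"],300,175,345,195,lambda q:q.max(2)<75); print("handle",h,t,tri(c,t[:2],s,h[:2]))
```

```text
side dial (np.float64(399.95348837209303), np.float64(219.69767441860466), 43) [ 0.5353 -0.3137  0.04  ]
[ 0.5341 -0.3125  0.041 ]
[array([ 0.5588, -0.3145]), array([ 0.5483, -0.2918]), array([ 0.5202, -0.3348]), array([ 0.5096, -0.3122])]
len 0.043665890755558906 yaw 27.766831139727948 mid [ 0.5342 -0.3133]
yaw from y 24.81174616564811
side rest (np.float64(319.3636363636364), np.float64(250.45454545454547), 22) [ 0.5575 -0.0077  0.11  ] [ 0.56   -0.011   0.1072]
handle (np.float64(nan), np.float64(nan), 0) (np.float64(322.44444444444446), np.float64(184.87654320987653), 162) [nan nan nan]h.py:20: RuntimeWarning: Mean of empty slice.
  s=im[v0:v1,u0:u1].astype(float); w=f(s); ys,xs=np.nonzero(w); return xs.mean()+u0,ys.mean()+v0,len(xs)
  ret = ret.dtype.type(ret / rcount)
```

jog_arm(
  motion="100 0.05 -0.03 -0.02 -0.18;100 0.11 -0.05 -0.02 -0.36;100 0.17 -0.06 -0.02 -0.54;100 0.23 -0.06 -0.02 -0.72;100 0.27 -0.06 -0.02 -0.90",
)

```text
clock: 0.92
tool_pos: [0.4043, -0.4492, 0.2388]
tool_rot: [[0.388, 0.922, 0.0], [0.922, -0.388, -0.0], [0.0, 0.001, -1.0]]
wrist_force: [-0.4, -1.0, 0.2]
finger_gap: 1.002
gripper_force: 0.0
```

jog_arm(
  motion="100 0.035 0.013 0.02 -0.17;100 0.07 0.027 0.05 -0.34;100 0.106 0.04 0.08 -0.51;100 0.141 0.054 0.10 -0.69;100 0.176 0.067 0.12 -0.87",
)

```text
clock: 1.55
tool_pos: [0.5337, -0.3142, 0.1178]
tool_rot: [[-0.453, 0.892, -0.0], [0.892, 0.453, 0.0], [0.0, -0.0, -1.0]]
wrist_force: [0.5, 0.2, 0.3]
finger_gap: 0.999
gripper_force: 0.0
```

jog_arm(
  motion="100 0 0 0 0;100 0 0 0 0;100 0 0 0.01 0;100 0 0 0.02 0;100 0 0 0.02 0",
)

```text
clock: 2.17
tool_pos: [0.5318, -0.3152, 0.0971]
tool_rot: [[-0.446, 0.895, -0.002], [0.895, 0.446, 0.001], [0.002, -0.001, -1.0]]
wrist_force: [0.3, -0.5, 0.4]
finger_gap: 0.996
gripper_force: 0.0
```

Run:
```python
from h import *
c=ctrl.camera("top"); s=ctrl.camera("side"); o=ctrl.get_obs(); p=o["tool_pos"];R=o["tool_rot"];print(p,R[:,1])
print("to go",R.T@(np.array([.534,-.313,.031])-p))
a=cv2.resize(c["image"][245:298,430:498],None,fx=6,fy=6,interpolation=cv2.INTER_CUBIC)
b=cv2.resize(s["image"][180:245,365:430],None,fx=6,fy=6,interpolation=cv2.INTER_CUBIC)
for f in(-1,1):
    q=proj(s,p+R[:,1]*f*.0465); print(q)
q=proj(s,p);print(q)
im=np.zeros((400,800,3),np.uint8);im[:318,:408]=a;im[:390,409:799]=b;cv2.imwrite("pics/g.png",im[:,:,::-1])
```

```text
[ 0.5326 -0.3155  0.0984] [ 0.8946  0.4469 -0.0003]
to go [0.0016 0.0023 0.0674]
[422.4334 200.5825]
[383.8745 197.7056]
[403.0662 199.1313]
```

View pics/g.png

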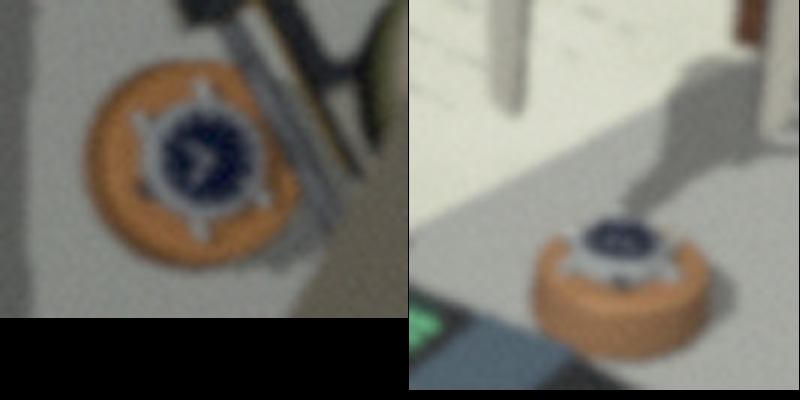

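The fingertips line up with the closing line and fall either side of the watch. They run along its lug axis, between the lugs. Descending.

jog_arm(
  motion="100 0.0015 0.002 0.02 0;100 0.0015 0.002 0.04 -0.02;100 0.0015 0.002 0.058 -0.02;100 0.0015 0.002 0.0685 -0.02;100 0.0015 0.002 0.0685 -0.02",
)

```text
clock: 2.9
tool_pos: [0.5333, -0.3125, 0.0286]
tool_rot: [[-0.465, 0.885, -0.002], [0.885, 0.465, 0.001], [0.002, -0.001, -1.0]]
wrist_force: [0.0, 0.6, 0.3]
finger_gap: 0.999
gripper_force: 0.0
```

jog_arm(
  motion="75 0 0 0 0;60 0 0 0 0;50 0 0 0 0;35 0 0 0 0;30 0 0 0 0",
  newtons=15,
)

```text
clock: 3.52
tool_pos: [0.5342, -0.3131, 0.0302]
tool_rot: [[-0.465, 0.885, 0.0], [0.885, 0.465, -0.0], [-0.0, 0.0, -1.0]]
wrist_force: [0.1, -0.3, -0.5]
finger_gap: 0.511
gripper_force: 0.0
```

jog_arm(
  motion="30 0 0 0 0;30 0 0 0 0;30 0 0 0 0;30 0 0 0 0;30 0 0 0 0",
)

```text
clock: 4.15
tool_pos: [0.5341, -0.3131, 0.0302]
tool_rot: [[-0.465, 0.885, 0.0], [0.885, 0.465, -0.0], [-0.0, 0.0, -1.0]]
wrist_force: [-1.1, -0.6, 1.0]
finger_gap: 0.443
gripper_force: 15.0
```

Run:
```python
from h import *
o=ctrl.get_obs(); print(o["tool_pos"],o["tool_rot"],o["wrist_force"],o["finger_gap"]*93,o["gripper_force"])
```

```text
[ 0.5341 -0.3131  0.0302] [[-0.4653  0.8851  0.    ]
 [ 0.8851  0.4653 -0.    ]
 [-0.      0.     -1.    ]] [-1.1261 -0.555   1.0186] 41.163030732978704 15.000109382090159
```

The gap of 41 mm with 15 N says the case is held between the lugs. Now I lift, and fit the chamber plate for a second estimate of the rest.

jog_arm(
  motion="30 0 0 -0.03 0;30 0 0 -0.07 0;30 0 0 -0.11 0;30 0 0 -0.145 0;30 0 0 -0.165 0",
)

```text
clock: 4.78
tool_pos: [0.5347, -0.3135, 0.1973]
tool_rot: [[-0.465, 0.885, 0.002], [0.885, 0.465, -0.001], [-0.002, 0.001, -1.0]]
wrist_force: [0.1, -0.4, -1.6]
finger_gap: 0.444
gripper_force: 15.0
```

Run:
```python
from h import *
o=ctrl.get_obs(); print(o["tool_pos"],o["finger_gap"]*93,o["gripper_force"])
c=ctrl.camera("top"); im=c["image"]
g=im[210:300,272:366].min(2); m=(g>115).astype(np.uint8)
n,l,st,ce=cv2.connectedComponentsWithStats(m); k=1+np.argmax(st[1:,4])
cs,_=cv2.findContours((l==k).astype(np.uint8),cv2.RETR_EXTERNAL,cv2.CHAIN_APPROX_NONE)
h=cv2.convexHull(max(cs,key=cv2.contourArea)); e=cv2.fitEllipse(h.astype(np.float32)); print(st[k],e)
u,v=e[0][0]+272,e[0][1]+210; print("plate ctr",u,v,at(c,u,v,.096), "diam",np.linalg.norm(at(c,u-e[1][0]/2,v,.096)-at(c,u+e[1][0]/2,v,.096)))
for t in(40,50,60,75): 
    x=cen(im,303,238,336,268,lambda s:s.max(2)<t); print(t,x,at(c,*x[:2],.11))
```

```text
[ 0.5347 -0.3135  0.1973] 41.28493022469038 14.999875385547057
[  14   12   65   65 2751] ((45.98054885864258, 44.182613372802734), (64.97054290771484, 65.49266052246094), 92.01181030273438)
plate ctr 317.9805488586426 254.18261337280273 [ 0.5593 -0.01    0.096 ] diam 0.1258369840276634
40 (np.float64(318.50602409638554), np.float64(253.1987951807229), 166) [ 0.5596 -0.0107  0.11  ]
50 (np.float64(318.65405405405403), np.float64(253.13513513513513), 185) [ 0.5598 -0.011   0.11  ]
60 (np.float64(318.5282051282051), np.float64(253.1025641025641), 195) [ 0.5598 -0.0108  0.11  ]
75 (np.float64(318.6904761904762), np.float64(253.2047619047619), 210) [ 0.5596 -0.0111  0.11  ]
```

jog_arm(
  motion="30 0.036 0.023 0 -0.15;30 0.078 0.05 0 -0.32;30 0.12 0.077 0 -0.49;30 0.162 0.104 0 -0.66;30 0.2045 0.1307 0 -0.83",
)

```text
clock: 5.45
tool_pos: [0.5539, -0.0695, 0.1934]
tool_rot: [[-0.969, 0.249, -0.002], [0.249, 0.969, 0.001], [0.002, -0.0, -1.0]]
wrist_force: [0.8, 0.7, -0.9]
finger_gap: 0.442
gripper_force: 15.0
```

jog_arm(
  motion="30 0.004 0.03 0 -0.13;30 0.0075 0.05 0 -0.22;30 0.0098 0.0599 0 -0.224;30 0.0098 0.0599 0.01 -0.224;30 0.0098 0.0599 0.02 -0.224",
)

```text
clock: 6.08
tool_pos: [0.56, -0.0116, 0.1738]
tool_rot: [[-0.999, 0.035, -0.001], [0.035, 0.999, -0.0], [0.001, -0.0, -1.0]]
wrist_force: [0.3, 1.0, -0.9]
finger_gap: 0.44
gripper_force: 15.0
```

jog_arm(
  motion="30 0 0 0.015 0;30 0 0 0.03 0;30 0 0 0.04 0;30 0 0 0.04 0;30 0 0 0.04 0",
)

```text
clock: 6.7
tool_pos: [0.5608, -0.0108, 0.1356]
tool_rot: [[-0.999, 0.033, 0.001], [0.033, 0.999, -0.0], [-0.001, -0.0, -1.0]]
wrist_force: [-0.2, -0.0, -0.3]
finger_gap: 0.446
gripper_force: 15.0
```

Run:
```python
from h import *
o=ctrl.get_obs(); p=o["tool_pos"];R=o["tool_rot"];print(p,R[:,1],o["finger_gap"]*93,o["gripper_force"],o["wrist_force"])
print("to go",R.T@(np.array([.5597,-.0106,.112])-p), "ty ang",np.degrees(np.arctan2(R[1,1],R[0,1])))
c=ctrl.camera("top"); s=ctrl.camera("side")
a=cv2.resize(c["image"][150:280,265:400],None,fx=3,fy=3,interpolation=cv2.INTER_CUBIC)
b=cv2.resize(s["image"][160:290,250:384],None,fx=3,fy=3,interpolation=cv2.INTER_CUBIC)
print("rest px side",proj(s,[.5597,-.0106,.11]),"tcp",proj(s,p))
im=np.zeros((400,810,3),np.uint8);im[:390,:405]=a;im[:390,405:807]=b;cv2.imwrite("pics/r.png",im[:,:800,::-1])
```

```text
[ 0.5608 -0.0108  0.1356] [ 0.0328  0.9995 -0.0001] 41.518386728182435 14.99985178699717 [-0.2141 -0.0134 -0.3453]
to go [0.0011 0.0002 0.0236] ty ang 88.11966339122147
rest px side [319.3345 249.4556] tcp [318.8347 238.806 ]
```

View pics/r.png

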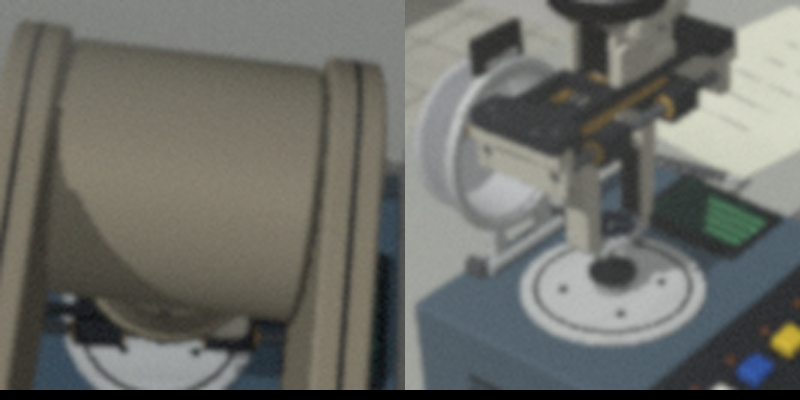

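The watch hangs over the rest, which is at about (319,250) in the side picture, as predicted. Lowering gently.

jog_arm(
  motion="30 0.001 0 0.006 0;30 0.001 0 0.012 0;30 0.001 0 0.017 0;30 0.001 0 0.020 0;30 0.001 0 0.0215 0",
)

```text
clock: 7.42
tool_pos: [0.5593, -0.0107, 0.1133]
tool_rot: [[-0.999, 0.033, -0.0], [0.033, 0.999, 0.0], [0.0, 0.0, -1.0]]
wrist_force: [-0.1, -0.6, -0.4]
finger_gap: 0.445
gripper_force: 15.0
```

jog_arm(
  motion="30 0 0 0.0005 0;30 0 0 0.001 0;30 0 0 0.0015 0;30 0 0 0.0018 0;30 0 0 0.0018 0",
)

```text
clock: 8.05
tool_pos: [0.5595, -0.0108, 0.1122]
tool_rot: [[-0.999, 0.033, 0.0], [0.033, 0.999, -0.0], [-0.0, -0.0, -1.0]]
wrist_force: [-0.7, 1.1, 1.3]
finger_gap: 0.444
gripper_force: 15.0
```

jog_arm(
  motion="30 0 0 0.0004 0;45 0 0 0.0004 0;48 0 0 0.0004 0;52 0 0 0.0004 0;56 0 0 0.0004 0",
  newtons=3,
)

```text
clock: 8.68
tool_pos: [0.5592, -0.0108, 0.1112]
tool_rot: [[-0.999, 0.033, -0.0], [0.033, 0.999, 0.0], [0.0, 0.0, -1.0]]
wrist_force: [0.1, -0.1, -0.6]
finger_gap: 0.55
gripper_force: 0.0
```

jog_arm(
  motion="62 0 0 0 0;66 0 0 0 0;68 0 0 -0.01 0;68 0 0 -0.03 0;68 0 0 -0.055 0",
)

```text
clock: 9.3
tool_pos: [0.5595, -0.0108, 0.1682]
tool_rot: [[-0.999, 0.033, 0.0], [0.033, 0.999, -0.0], [-0.0, -0.0, -1.0]]
wrist_force: [0.8, -0.6, 0.4]
finger_gap: 0.681
gripper_force: 0.0
```

jog_arm(
  motion="68 0.01 0 -0.04 0;68 0.04 0 -0.08 0;68 0.08 0 -0.12 0;40 0.12 0 -0.14 0;0 0.16 0 -0.14 0",
)

```text
clock: 9.93
tool_pos: [0.3993, -0.0056, 0.3107]
tool_rot: [[-0.999, 0.033, 0.006], [0.033, 0.999, -0.001], [-0.006, -0.001, -1.0]]
wrist_force: [0.3, -0.5, -0.4]
finger_gap: 0.512
gripper_force: 0.0
```

Run:
```python
from h import *
o=ctrl.get_obs(); p=o["tool_pos"];print(p,o["finger_gap"])
c=ctrl.camera("top"); s=ctrl.camera("side")
a=cv2.resize(c["image"][220:290,280:360],None,fx=5,fy=5,interpolation=cv2.INTER_CUBIC)
b=cv2.resize(s["image"][160:290,250:384],None,fx=3,fy=3,interpolation=cv2.INTER_CUBIC)
im=np.zeros((400,810,3),np.uint8);im[:350,:400]=a;im[:390,405:807]=b;cv2.imwrite("pics/p.png",im[:,:800,::-1])
x=cen(c["image"],300,235,340,268,lambda q:(q[...,2]>q[...,0]+15)&(q.max(2)<110)); print("dial",x,at(c,*x[:2],.122))
```

```text
[ 0.3993 -0.0056  0.3107] 0.5119170095416128
dial (np.float64(318.9085365853659), np.float64(252.27439024390245), 164) [ 0.56   -0.0113  0.122 ]
```

View pics/p.png

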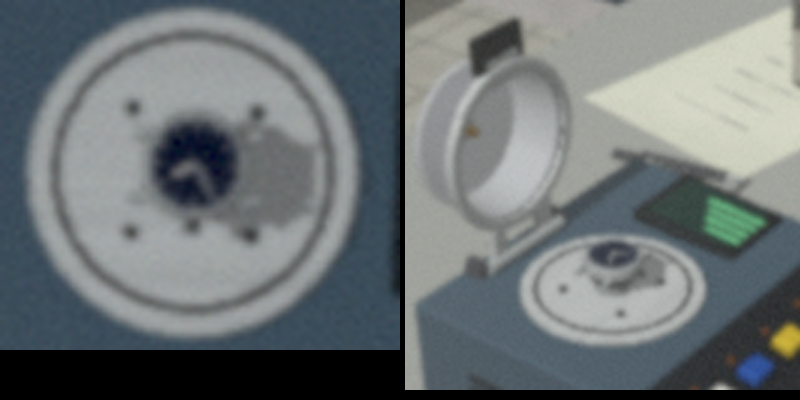

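The watch sits dial up and centred on the rest: dial measured at (0.560, -0.011) against the rest at (0.560, -0.011). The hood's tab is at about (280,175) in the side view.

Run:
```python
from h import *
from scipy.optimize import minimize_scalar
c=ctrl.camera("top"); s=ctrl.camera("side")
ps=(280.5,175.0); pt=cen(c["image"],300,175,345,195,lambda q:q.max(2)<75)
print(pt,tri(c,pt[:2],s,ps))
H=np.array([.5597+.08,-.0106-.0026,.098])
for th in(1.6,1.65,1.7,1.75):
    d=np.array([-np.cos(th),.0332*np.cos(th),np.sin(th)]);n=np.array([np.sin(th),-.0332*np.sin(th),np.cos(th)])
    m=H+.152*d+.006*n; print(th,"side",proj(s,m),"top",proj(c,m),"outer",H+.152*d+.01*n, "edge",H+.165*d+.01*n)
```

```text
(np.float64(322.46794871794873), np.float64(184.9551282051282), 156) [ 0.6567 -0.0138  0.2504]
1.6 side [282.956  176.1698] top [322.2663 188.8957] outer [ 0.6541 -0.0137  0.2496] edge [ 0.6545 -0.0137  0.2626]
1.65 side [280.1553 175.4751] top [322.4388 184.5392] outer [ 0.6617 -0.0139  0.2487] edge [ 0.6627 -0.014   0.2617]
1.7 side [277.4057 174.962 ] top [322.6031 180.2907] outer [ 0.6692 -0.0142  0.2474] edge [ 0.6709 -0.0142  0.2603]
1.75 side [274.7151 174.6293] top [322.7587 176.1657] outer [ 0.6766 -0.0144  0.2458] edge [ 0.679  -0.0145  0.2586]
```

jog_arm(
  motion="0 -0.045 0 0 0;0 -0.1 0 0 0;0 -0.155 0 0 0;0 -0.21 0 0 0;0 -0.26 0 0 0",
)

```text
clock: 10.75
tool_pos: [0.662, -0.0141, 0.3054]
tool_rot: [[-0.999, 0.033, -0.001], [0.033, 0.999, 0.0], [0.001, 0.0, -1.0]]
wrist_force: [-0.3, -0.1, 1.0]
finger_gap: 0.004
gripper_force: 0.0
```

jog_arm(
  motion="0 -0.03 0 0 0;0 -0.04 0 0 0;0 -0.04 0 0.02 0;0 -0.04 0 0.045 0;0 -0.04 0 0.065 0",
)

```text
clock: 11.38
tool_pos: [0.699, -0.0153, 0.2402]
tool_rot: [[-0.999, 0.033, -0.001], [0.033, 0.999, 0.0], [0.001, 0.0, -1.0]]
wrist_force: [0.3, -0.4, -0.1]
finger_gap: 0.006
gripper_force: 0.0
```

jog_arm(
  motion="0 0.005 0 0 0;0 0.012 0 0 0;0 0.018 0 0 0;0 0.022 0 0 0;0 0.026 0 0 0",
)

```text
clock: 12.0
tool_pos: [0.6732, -0.0145, 0.2421]
tool_rot: [[-0.999, 0.033, 0.001], [0.033, 0.999, -0.0], [-0.001, -0.0, -1.0]]
wrist_force: [-0.2, 0.1, -0.3]
finger_gap: 0.004
gripper_force: 0.0
```

Run:
```python
import numpy as np
H=np.array([.6397,.098]); p0=np.array([.6735,.242])
th=np.r_[np.linspace(1.6,.25,20),np.linspace(.19,0,5)]
s=np.interp(th,[0,1.6],[.157,.148])
P=H+np.c_[-s*np.cos(th)+.01*np.sin(th)+.0075,s*np.sin(th)+.01*np.cos(th)]
for i in range(0,25,5):
    print(";".join(f"0 {p0[0]-p[0]:.4f} 0 {p0[1]-p[1]:.4f} 0" for p in P[i:i+5]),np.round(th[i+4],2)); p0=np.round(p0-np.round(p0-P[i+4],4),4)
```

```text
0 0.0120 0 -0.0036 0;0 0.0225 0 -0.0047 0;0 0.0331 0 -0.0050 0;0 0.0438 0 -0.0045 0;0 0.0544 0 -0.0033 0 1.32
0 0.0105 0 0.0020 0;0 0.0208 0 0.0047 0;0 0.0310 0 0.0082 0;0 0.0410 0 0.0124 0;0 0.0506 0 0.0173 0 0.96
0 0.0093 0 0.0056 0;0 0.0181 0 0.0119 0;0 0.0266 0 0.0188 0;0 0.0345 0 0.0263 0;0 0.0419 0 0.0344 0 0.61
0 0.0068 0 0.0086 0;0 0.0131 0 0.0177 0;0 0.0186 0 0.0272 0;0 0.0235 0 0.0371 0;0 0.0277 0 0.0474 0 0.25
0 0.0029 0 0.0089 0;0 0.0049 0 0.0161 0;0 0.0065 0 0.0234 0;0 0.0078 0 0.0308 0;0 0.0087 0 0.0382 0 0.0
```

jog_arm(
  motion="0 0.012 0 -0.0035 0;0 0.0225 0 -0.0045 0;0 0.033 0 -0.005 0;0 0.044 0 -0.0045 0;0 0.0545 0 -0.0035 0",
)

```text
clock: 12.62
tool_pos: [0.6182, -0.0127, 0.2451]
tool_rot: [[-0.999, 0.033, 0.0], [0.033, 0.999, -0.0], [-0.0, -0.0, -1.0]]
wrist_force: [3.0, 0.5, -1.0]
finger_gap: 0.004
gripper_force: 1.2
```

jog_arm(
  motion="0 0.0105 0 0.002 0;0 0.021 0 0.0045 0;0 0.031 0 0.008 0;0 0.041 0 0.0125 0;0 0.0505 0 0.0175 0",
)

```text
clock: 13.25
tool_pos: [0.5677, -0.011, 0.2271]
tool_rot: [[-0.999, 0.033, -0.0], [0.033, 0.999, -0.0], [0.0, -0.0, -1.0]]
wrist_force: [2.1, -0.2, -0.3]
finger_gap: 0.003
gripper_force: 0.9
```

Run:
```python
from h import *
o=ctrl.get_obs(); print(o["tool_pos"],o["wrist_force"])
s=ctrl.camera("side"); c=ctrl.camera("top")
b=cv2.resize(s["image"][130:290,230:390],None,fx=2.5,fy=2.5,interpolation=cv2.INTER_CUBIC)
cv2.imwrite("pics/hd.png",b[:,:,::-1])
```

```text
[ 0.5677 -0.011   0.2271] [ 2.0996 -0.1979 -0.3085]
```

View pics/hd.png

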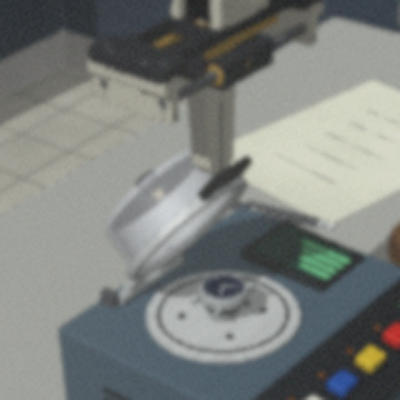

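The fingertip is pushing on the tab at about (205,165) in the crop and the hood is half shut, with only 2–3 N. Continuing along the arc.

jog_arm(
  motion="0 0.0095 0 0.0055 0;0 0.018 0 0.012 0;0 0.0265 0 0.019 0;0 0.0345 0 0.0265 0;0 0.042 0 0.0345 0",
)

```text
clock: 13.98
tool_pos: [0.5258, -0.0096, 0.1924]
tool_rot: [[-0.999, 0.033, -0.0], [0.033, 0.999, 0.0], [0.0, 0.0, -1.0]]
wrist_force: [1.5, 0.7, -0.1]
finger_gap: 0.004
gripper_force: 0.6
```

jog_arm(
  motion="0 0.007 0 0.0085 0;0 0.013 0 0.0175 0;0 0.0185 0 0.027 0;0 0.0235 0 0.037 0;0 0.0275 0 0.0475 0",
)

```text
clock: 14.6
tool_pos: [0.4986, -0.0087, 0.1447]
tool_rot: [[-0.999, 0.033, -0.0], [0.033, 0.999, 0.0], [0.0, 0.0, -1.0]]
wrist_force: [0.4, -0.1, 1.8]
finger_gap: 0.005
gripper_force: 0.5
```

jog_arm(
  motion="0 0.003 0 0.008 0;0 0.005 0 0.015 0;0 0.0065 0 0.022 0;0 0.008 0 0.029 0;0 0.0085 0 0.034 0",
)

```text
clock: 15.22
tool_pos: [0.4902, -0.0085, 0.1109]
tool_rot: [[-0.999, 0.033, -0.0], [0.033, 0.999, 0.0], [0.0, 0.0, -1.0]]
wrist_force: [0.8, -0.7, 1.0]
finger_gap: 0.004
gripper_force: 0.3
```

jog_arm(
  motion="0 0 0 0.001 0;0 0 0 0.002 0;0 0 0 0.003 0;0 0 0 0.004 0;0 0 0 0.0045 0",
)

```text
clock: 15.85
tool_pos: [0.4906, -0.0085, 0.1082]
tool_rot: [[-0.999, 0.033, 0.0], [0.033, 0.999, -0.0], [-0.0, -0.0, -1.0]]
wrist_force: [-6.5, 0.2, 12.8]
finger_gap: 0.006
gripper_force: 6.6
```

The hood is shut: the tab stopped at 108 mm with a 13 N reaction. Next is the white key.

jog_arm(
  motion="0 0 0 -0.02 0;0 0 0 -0.05 0;0 0.02 0.018 -0.05 0;0 0.042 0.038 -0.05 0;0 0.056 0.051 -0.045 0",
)

```text
clock: 16.48
tool_pos: [0.4358, 0.045, 0.1522]
tool_rot: [[-0.999, 0.033, 0.001], [0.033, 0.999, 0.0], [-0.001, 0.0, -1.0]]
wrist_force: [0.3, 0.0, 0.9]
finger_gap: 0.007
gripper_force: 0.0
```

jog_arm(
  motion="0 0 0 0 0;0 0 0 0.02 0;0 0 0 0.04 0;0 0 0 0.05 0;0 0 0 0.05 0",
)

```text
clock: 17.1
tool_pos: [0.4357, 0.044, 0.1013]
tool_rot: [[-0.999, 0.033, -0.002], [0.033, 0.999, -0.0], [0.002, -0.0, -1.0]]
wrist_force: [0.8, 0.9, -0.5]
finger_gap: 0.009
gripper_force: 0.0
```

Run:
```python
from h import *
o=ctrl.get_obs(); p=o["tool_pos"]; R=o["tool_rot"]; print(p,o["wrist_force"])
for n,k in(("w",(.4356,.0441)),("b",(.4343,.0042)),("g",(.4304,-.1152))): print(n,R.T@(np.r_[k,.093]-p))
s=ctrl.camera("side"); c=ctrl.camera("top")
a=cv2.resize(c["image"][205:345,260:400],None,fx=2.8,fy=2.8,interpolation=cv2.INTER_CUBIC)
b=cv2.resize(s["image"][200:330,290:420],None,fx=3,fy=3,interpolation=cv2.INTER_CUBIC)
im=np.zeros((400,800,3),np.uint8);im[:392,:392]=a;im[:390,400:790]=b;cv2.imwrite("pics/k.png",im[:,:,::-1])
```

```text
[0.4357 0.044  0.1013] [ 0.843   0.9248 -0.4548]
w [0.0001 0.0001 0.0083]
b [ 0.0001 -0.0398  0.0083]
g [ 0.0001 -0.1593  0.0083]
```

View pics/k.png

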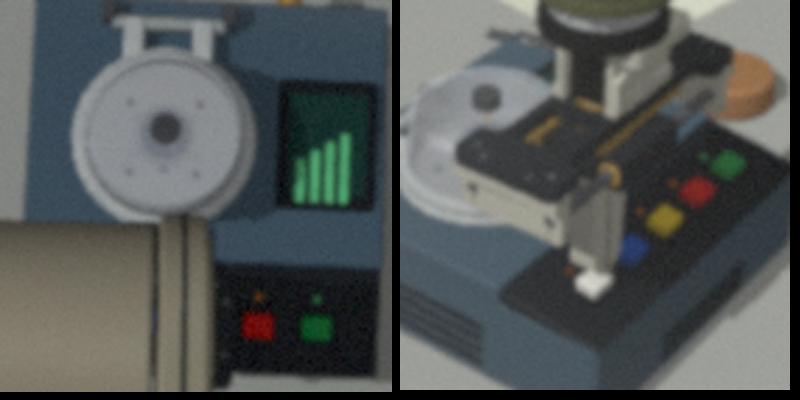

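The hood lies flat on its seat, the fingertip is just above the white key at crop (592,282), and the neighbours are clear. Pressing white.

jog_arm(
  motion="0 0 0 0.005 0;0 0 0 0.009 0;0 0 0 0.011 0;0 0 0 0.0125 0;0 0 0 0.0125 0",
)

```text
clock: 17.82
tool_pos: [0.4368, 0.0443, 0.09]
tool_rot: [[-0.999, 0.033, 0.001], [0.033, 0.999, -0.0], [-0.001, 0.0, -1.0]]
wrist_force: [2.1, -0.3, 4.0]
finger_gap: 0.004
gripper_force: 1.9
```

jog_arm(
  motion="0 0 0 0.0005 0;0 0 0 0.001 0;0 0 0 0.0015 0;0 0 0 0.002 0;0 0 0 0.002 0",
)

```text
clock: 18.45
tool_pos: [0.4368, 0.0443, 0.0885]
tool_rot: [[-0.999, 0.033, 0.001], [0.033, 0.999, -0.0], [-0.001, -0.0, -1.0]]
wrist_force: [0.1, 0.0, 11.3]
finger_gap: 0.008
gripper_force: 5.4
```

White is fully in (11 N). I release it, then press blue.

jog_arm(
  motion="0 0 0 -0.01 0;0 0 0 -0.0245 0;0 0 -0.02 -0.0245 0;0 0 -0.04 -0.0245 0;0 0 -0.04 -0.0245 0",
)

```text
clock: 19.08
tool_pos: [0.4343, 0.0037, 0.112]
tool_rot: [[-0.999, 0.034, -0.001], [0.034, 0.999, 0.0], [0.001, -0.0, -1.0]]
wrist_force: [0.8, 0.3, 0.2]
finger_gap: 0.006
gripper_force: 0.0
```

jog_arm(
  motion="0 0 0 0.01 0;0 0 0 0.015 0;0 0 0 0.019 0;0 0 0 0.022 0;0 0 0 0.0235 0",
)

```text
clock: 19.7
tool_pos: [0.4349, 0.0047, 0.0886]
tool_rot: [[-0.999, 0.032, 0.0], [0.032, 0.999, 0.001], [-0.0, 0.001, -1.0]]
wrist_force: [-2.2, 3.1, 8.1]
finger_gap: 0.001
gripper_force: 4.0
```

jog_arm(
  motion="0 0 0 0.0005 0;0 0 0 0.001 0;0 0 0 0.001 0;0 0 0 0.001 0;0 0 0 0.001 0",
)

```text
clock: 20.32
tool_pos: [0.4351, 0.0048, 0.0884]
tool_rot: [[-0.999, 0.033, 0.0], [0.033, 0.999, 0.001], [-0.0, 0.001, -1.0]]
wrist_force: [-4.9, 3.6, 10.8]
finger_gap: 0.008
gripper_force: 5.5
```

Blue is fully in. Now I release it, rise, and move on to green, passing above yellow and red.

jog_arm(
  motion="0 0 0 -0.01 0;0 0 0 -0.03 0;0 0 -0.03 -0.03 0;0 0 -0.07 -0.03 0;0 0 -0.1 -0.03 0",
)

```text
clock: 20.95
tool_pos: [0.4316, -0.0972, 0.1179]
tool_rot: [[-0.999, 0.033, 0.001], [0.033, 0.999, -0.001], [-0.001, -0.001, -1.0]]
wrist_force: [0.3, -0.5, -0.5]
finger_gap: 0.005
gripper_force: 0.0
```

jog_arm(
  motion="0 0 -0.0195 0 0;0 0 -0.0195 0 0;0 0 -0.0195 0.01 0;0 0 -0.0195 0.015 0;0 0 -0.0195 0.015 0",
)

```text
clock: 21.58
tool_pos: [0.4303, -0.1143, 0.1015]
tool_rot: [[-0.999, 0.032, -0.002], [0.032, 0.999, 0.001], [0.002, 0.001, -1.0]]
wrist_force: [0.3, -1.2, 0.4]
finger_gap: 0.001
gripper_force: 0.0
```

Run:
```python
from h import *
o=ctrl.get_obs(); p=o["tool_pos"]; print(p, o["tool_rot"].T@(np.array([.4304,-.1152,.093])-p))
```

```text
[ 0.4303 -0.1143  0.1015] [-0.0001 -0.0009  0.0085]
```

jog_arm(
  motion="0 0 -0.0005 0.005 0;0 0 -0.0005 0.009 0;0 0 -0.0005 0.0115 0;0 0 -0.0005 0.0135 0;0 0 -0.0005 0.0145 0",
)

```text
clock: 22.2
tool_pos: [0.4316, -0.1156, 0.0885]
tool_rot: [[-0.999, 0.033, 0.002], [0.033, 0.999, -0.0], [-0.002, -0.0, -1.0]]
wrist_force: [1.2, 2.4, 9.0]
finger_gap: 0.006
gripper_force: 4.6
```

jog_arm(
  motion="0 0 0 0.0005 0;0 0 0 0.0005 0;0 0 0 0.0005 0;0 0 0 0.0005 0;0 0 0 0.0005 0",
)

```text
clock: 22.82
tool_pos: [0.4316, -0.1156, 0.0885]
tool_rot: [[-0.999, 0.033, 0.002], [0.033, 0.999, -0.0], [-0.002, -0.0, -1.0]]
wrist_force: [0.9, 2.6, 7.8]
finger_gap: 0.005
gripper_force: 4.5
```

jog_arm(
  motion="0 0 0 -0.01 0;0 0 0 -0.03 0;0 0 0 -0.07 0;0 0.01 0 -0.12 0;0 0.03 -0.03 -0.15 0",
)

```text
clock: 23.45
tool_pos: [0.4001, -0.1442, 0.24]
tool_rot: [[-1.0, 0.03, 0.002], [0.03, 1.0, -0.001], [-0.002, -0.001, -1.0]]
wrist_force: [0.4, -1.1, -0.8]
finger_gap: 0.003
gripper_force: 0.0
```

jog_arm(
  motion="0 0.01 -0.05 0 0;0 0.02 -0.1 0 0;0 0.02 -0.15 0 0;0 0.02 -0.18 0 0;0 0.02 -0.18 0 0",
)

```text
clock: 24.08
tool_pos: [0.3729, -0.3253, 0.2369]
tool_rot: [[-0.999, 0.036, -0.002], [0.036, 0.999, 0.001], [0.002, 0.001, -1.0]]
wrist_force: [0.1, 1.1, -0.6]
finger_gap: 0.004
gripper_force: 0.0
```

Run:
```python
from h import *
c=ctrl.camera("top");s=ctrl.camera("side")
im=np.zeros((400,800,3),np.uint8)
im[:392,:392]=cv2.resize(c["image"][165:345,250:430],(392,392),interpolation=cv2.INTER_CUBIC)
im[:400,400:]=cv2.resize(s["image"][170:350,240:420],(400,400),interpolation=cv2.INTER_CUBIC)
cv2.imwrite("pics/f.png",im[:,:,::-1])
```

```text
(no output)
```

View pics/f.png

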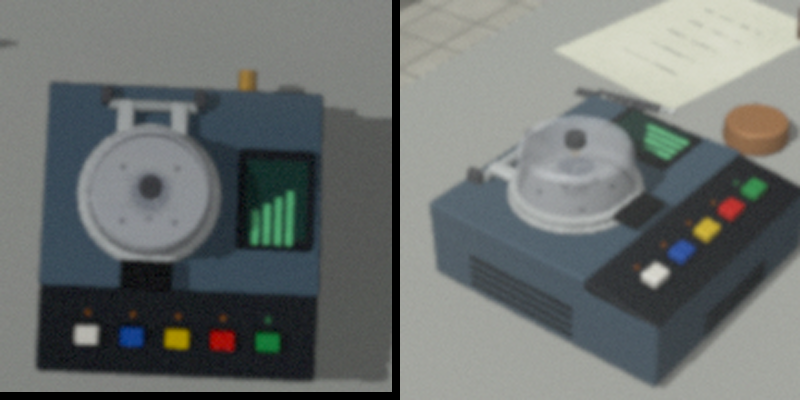

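The hood is shut, with its tab flat at (147,275). All keys are back out and the arm is clear.

```bash
python3 -c "
from bench import ctrl
print(ctrl.finish_job())"
```

```text
the job is handed in; nothing more can be done
None
```

The watch is on the rest, dial up and centred to about 1 mm. The hood is fully shut, and the white, blue and green keys were each pressed fully in and let out in order. The job was handed in at about 24 s with the arm clear; no verdict came back.

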